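# Clear the broken test piece and hold the glue joint at its proof load

## Robot

A 6-joint arm with a two-finger parallel gripper is mounted at the origin on the work surface. World frame = base frame: x ahead of the robot, y to its left, z up, the work surface at z = 0. Lengths are in m, angles in rad, forces in N, time in s.
With the tool pointing down it reaches from about 0.325 to 0.75 m from the base axis. Payload 7.6 kg.
Tool frame: the origin (TCP) lies between the finger pads; the fingertips stand 19 mm ahead of it and the grasp point (between the pads) is the TCP (tip_reach is the distance from the TCP to the fingertips, in m); x points along the fingers, y is the direction in which the jaws open and shut, and the axes are right-handed (so a half turn about x gives the same grasp; the last joint's range is limited). The gripper opens to 85 mm and grips with 20 to 120 N. Pads are 22 mm wide; open, the fingers measure 114 mm over their backs; the gripper's body (76 mm by 85 mm) begins 54 mm behind the grasp point. The pads swing forward as they close: fully open they stand 13 mm farther back than shut.
Start: joints at [-1.228, 0.052, 1.401, -0, 1.689, -0.07], TCP at [0.211, -0.481, 0.25] pointing down, gripper open.
Joint ranges: [-2.9, 2.9], [-0.91, 2.17], [0.12, 2.37], [-1.06, 4.2], [0.26, 2.73], [-2.93, 2.93]. Speed limits (rad/s): [2.57, 2.57, 3.01, 3.14, 3.14, 3.14].

## Interface

Orientations are given as [roll, pitch, yaw] about the fixed x, y, z axes, in that order (R = Rz(yaw) Ry(pitch) Rx(roll)).
In Python, from cell import * gives the robot as it stands.
- The arm moves only by the tool carry_out, never from a script. Its argument "deltas" is a list of rows, each an object of numbers: "tx", "ty", "tz": the shift along the tool's x, y, z in m; "ax", "ay", "az": the turn, a rotation vector about the tool's x, y, z in rad; "jaw": the opening, from -1 (shut) to 1 (fully open). A call has 1 to 12 rows; each row is the pose to reach, as a shift and turn from the pose measured when the call began, along the tool's axes at that moment; what a row does not reach only later rows make up. A row lasts 1/8 s, in which the tool goes at most 62.5 mm and 10.7 degrees, less where a joint would pass 70% of its speed; a pose out of reach is approached as far as the arm can. A call with a gripper value outside its range is refused whole. The fingers move at their own pace and stop on an object; "grip_force" is the grip in N (left out, the last holds). Time passes only in rows, so rows that repeat a pose let the fingers close. It gives the time, the measured TCP pose, the force and the opening at its end, in the units of the state.
- observe(): the state, without advancing time (a new reading comes with each control period).
- capture(name): name is "side" or "top"; returns the picture (420x560x3 uint8, blue, green, red); there is no depth.
- camera_info(name): a dict with "fx", "fy", "cx", "cy" (pixels), "R" (3x3) and "t" (3): a world point X has camera coordinates R X + t. Camera axes: x right, y down, z forward; pixel columns grow to the right and rows downward; lengths in m; the calibration is good to about 2 mm. A picture is of the moment at which its call begins. camera_info takes no time and is no camera call.
- close_job(): hands the job in, once; it reports no verdict.
The state is a dict: "clock": time; "joints": joint angles; "joint_velocities": joint speeds; "joint_efforts": joint torques, N m; "position": TCP position; "eef_rot": TCP orientation; "ft_force": force on the tool from outside, world axes, zero at the start; "wrist_torque": the same for the moment, N m; "finger_gap": finger opening in m.
Only numpy, scipy, OpenCV 4.12 (cv2) and the standard library are available. Lean on these libraries where they do the work, as an engineer would, in place of code of your own. Each camera call takes 0.05 s, during which the arm holds its last target.

## Task

The last glued test piece broke, and its two wooden halves lie on the pull rig around the gauge's handle: put both into the white waste tub. Then take the black knob of the spring gauge and draw the rod straight out of the clear tube until the black pointer piston inside stands right under the rubber ring, without pulling clearly past the ring (that would overload the new joint), and keep holding it there: you finish while still gripping the knob against the spring. Leave the other things on the bench where they are.

Things in the scene. Friction and masses are not known exactly. Their poses are not given: they have to be found in the camera images.
- pull_rig: The pull rig: aluminium base plate 460 x 160 mm, 12 mm thick, fixed to the bench, with the spring gauge lying level along it. Origin on the bench under the gauge's axis. Its x runs along the gauge from knob to specimen clamp, so the rod is pulled out along -x; y across the plate, z up. Plate: x = -250 to +210 mm, y = -80 to +80 mm. Clamp with the new specimen at x = +120 to +210 mm, 90 mm high.
- tube_mouth (a point): Centre of the mouth of the gauge's clear plastic tube, on its axis, 55 mm above the bench (43 mm above the plate), at rig x = -82 mm. The tube is 30 mm in diameter, reaches from here to rig x = +104 mm in two cradles and stays put when the rod is pulled: its hook is in the eye of the specimen. Axes as the rig's.
- knob_center (a point): Centre of the waist of the gauge's black pull knob on the rod's end, on the gauge axis, 55 mm above the bench, at rig x = -138 mm at rest. The knob is a spool along the rig's x: waist 26 mm diameter, 34 mm long, between two 34 mm flanges, 50 mm long over all. Grip the waist from above, closing across the rod. Moves 1:1 with the pointer. Axes as the rig's.
- pointer (a point): Centre of the black pointer piston (25 mm diameter, 10 mm long) on the rod inside the clear tube, 198 mm behind the knob's centre on the gauge axis. A thin steel spring lies between it and the tube's mouth. Axes as the rig's.
- index (a point): Centre, on the gauge axis, of the rubber index ring (37 mm diameter, 4 mm wide) which sits round the outside of the clear tube and marks the proof load. It lies 32 to 70 mm from the resting pointer towards the knob. It is stiff on the tube and not to be moved. Axes as the rig's.
- gauge_rod (a joint): How far the rod is drawn out of the tube, m: 0 at rest, end stop at 0.09. A spring pulls it back with 100 N/m (10 mm of pull per newton) plus about 0.3 N of friction.
- block_a_center (a point): Centre (14 mm above its underside) of the longer broken beech half: 50 x 26 x 28 mm (along its x, y, z), 30 g or so, lying on the plate just in front of the knob, roughly along the gauge. Full height for x = -25 to +6 mm, beyond that a 15 mm high step (the broken lap). Grip it across its 26 mm width.
- block_b_center (a point): The same for the shorter half, 42 x 26 x 28 mm (full height for x = -21 to +5 mm), about 25 g, lying on the plate beside the knob, on the rig's +y side, roughly across the gauge. Grip it across its 26 mm width.
- tub: The waste tub, a white open-topped plastic box, 150 x 150 mm, 100 mm high, walls 4 mm, fixed to the bench. Origin at the centre of its underside.
- glue: Small white glue bottle, 32 mm diameter, 75 mm high, standing on the rig's plate at its +y side. Leave it. Origin at its foot.
- screwdriver: Screwdriver, 130 mm long, lying on the plate on the rig's -y side beside the tube. Leave it.
- vial: Capped glass vial, 26 mm diameter, 55 mm high, standing beyond the rig, before the tube rack. Leave it. Origin at its foot.
- weight: Brass balance weight, 32 mm diameter, 50 mm high, standing beyond the rig, before the tube rack. Leave it. Origin at its foot.
- amber: Amber bottle, 68 mm diameter, 150 mm high, on the right, behind the rig's clamp. Leave it. Origin at its foot.
- dish: Shallow glass dish, 90 mm diameter, 16 mm high, beyond the tub. Leave it. Origin at its foot.
- wash: White plastic bottle, 72 mm diameter, 170 mm high, on the right of the bench. Leave it. Origin at its foot.
Things that resemble listed ones, but are neither listed nor needed, are in the scene too. Leave any blue or green look-alike of the part that bears block_b_center alone.

How it is judged:
By the outcome, as a careful person would: the job done as asked, in the order asked, and still so for the second after the job is handed in, while the arm keeps its last pose, push and grip.
It also fails if it takes over 54 s, if anything falls off the work surface, if the arm or the gripper's body presses on something with over 40 N, if the wrist force passes 120 N, or if a joint passes its speed limit or range.

## Working session

There is one attempt and no reset: what is moved stays moved. The work goes in short steps, Python scripts to look and compute and a tool call to move; the robot and the scene stay as the last step left them, time stands still between calls to the robot, and variables do not carry over. Pictures are saved under pics/ and viewed, and the job is handed in when it is done.

Besides the shell and the picture viewer there is one more tool, called as name([rows], argument=value, ...), one row to a line, values as JSON. carry_out: Moves the arm, as the interface text tells. Its arguments: {"type":"object","properties":{"deltas":{"type":"array"},"grip_force":{"type":"number"}},"required":["deltas"]}

```bash
ls; mkdir -p pics
python3 - <<'E'
from cell import *
import cv2
print(observe())
for n in ("top","side"):
    im=capture(n); cv2.imwrite(f"pics/{n}0.png",im); print(n,camera_info(n))
E
```

```text
pics
{'clock': 0.0, 'joints': array([-1.22834171e+00,  5.28358170e-02,  1.40172077e+00, -2.00397018e-05,
        1.68858885e+00, -7.03100993e-02]), 'joint_velocities': array([ 1.34153528e-03,  4.35490410e-05, -1.91108460e-03,  1.25309038e-03,
       -9.31560224e-05, -3.76547922e-04]), 'joint_efforts': array([ 6.42321993e-04, -3.81682777e+01, -3.60177720e+01, -1.69688502e-05,
        6.40572020e-03, -7.60503298e-06]), 'position': array([ 0.21052185, -0.48065112,  0.24947489]), 'eef_rot': array([-1.62828851,  1.56924342,  1.92606652]), 'ft_force': array([ 0.87145657, -0.39488329,  0.81122842]), 'wrist_torque': array([-0.01918105, -0.01551792, -0.01446499]), 'finger_gap': 0.08514457094020746}
top {'fx': 466.54907269985625, 'fy': 466.54907269985625, 'cx': 278.62219580574174, 'cy': 212.701336642271, 'R': array([[-2.30791390e-02, -9.99733566e-01, -3.88910010e-04],
       [-9.90079293e-01,  2.29101960e-02, -1.38629425e-01],
       [ 1.38601399e-01, -2.81439601e-03, -9.90344249e-01]]), 't': array([-0.037745  ,  0.51993451,  1.20360752])}
side {'fx': 472.1859436101372, 'fy': 472.1859436101372, 'cx': 277.9484393016053, 'cy': 210.47228697373953, 'R': array([[ 0.99246859, -0.12221381,  0.00835918],
       [-0.07272737, -0.642762  , -0.76260588],
       [ 0.09857394,  0.75625445, -0.64680939]]), 't': array([-0.54703912,  0.06066237,  1.28264665])}
```

View pics/top0.png

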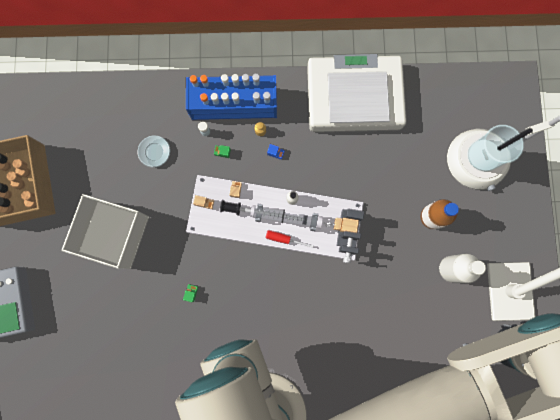

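View pics/side0.png

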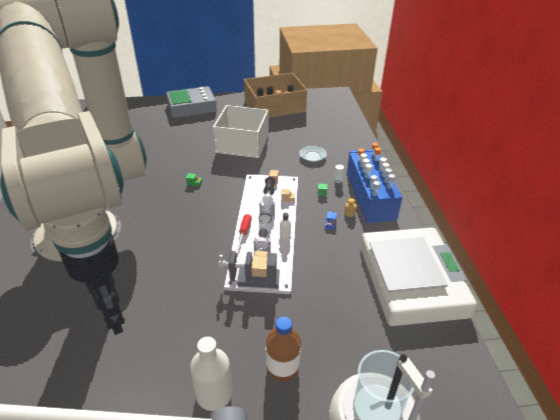

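Run:
```python
import cv2
a=cv2.imread("pics/top0.png")[165:270,180:375]
cv2.imwrite("pics/z1.png",cv2.resize(a,None,fx=4,fy=4,interpolation=cv2.INTER_CUBIC))
a=cv2.imread("pics/side0.png")[160:300,215:315]
cv2.imwrite("pics/z2.png",cv2.resize(a,None,fx=4.2,fy=4.2,interpolation=cv2.INTER_CUBIC))
```

```text
(no output)
```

View pics/z1.png

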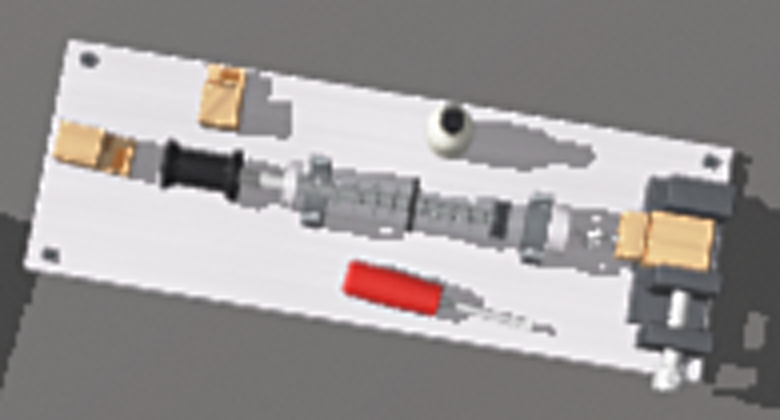

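View pics/z2.png

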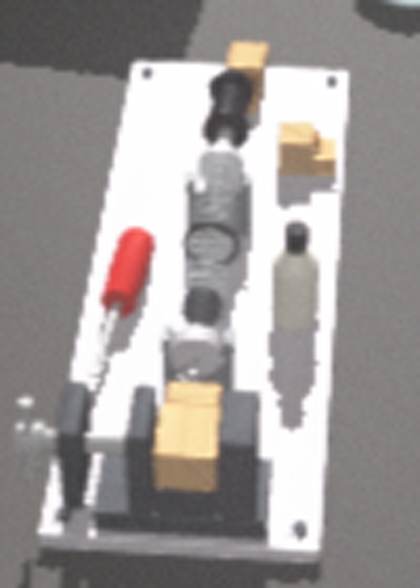

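```bash
cat > h.py <<'E'
import numpy as np, cv2, json
from cell import *
def ray(n,uv,z):
    c=camera_info(n);R=np.array(c["R"]);t=np.array(c["t"])
    uv=np.atleast_2d(np.asarray(uv,float))
    d=np.c_[(uv[:,0]-c["cx"])/c["fx"],(uv[:,1]-c["cy"])/c["fy"],np.ones(len(uv))]@R
    o=-R.T@t
    return o+d*((z-o[2])/d[:,2])[:,None]
def proj(n,X):
    c=camera_info(n);p=np.atleast_2d(X)@np.array(c["R"]).T+np.array(c["t"])
    return np.c_[p[:,0]/p[:,2]*c["fx"]+c["cx"],p[:,1]/p[:,2]*c["fy"]+c["cy"]]
def comps(mask,box,amin=15):
    m=np.zeros_like(mask);x0,y0,x1,y1=box;m[y0:y1,x0:x1]=mask[y0:y1,x0:x1]
    n,l,s,c=cv2.connectedComponentsWithStats(m)
    return [(s[i],c[i],l==i) for i in range(1,n) if s[i][4]>=amin]
E
python3 - <<'E'
from h import *
boxes={"top":(180,165,375,270),"side":(215,160,315,300)}
for n in ("top","side"):
    im=cv2.imread(f"pics/{n}0.png");hsv=cv2.cvtColor(im,cv2.COLOR_BGR2HSV);g=cv2.cvtColor(im,cv2.COLOR_BGR2GRAY)
    white=((g>165)&(hsv[...,1]<40)).astype(np.uint8)
    cs=comps(white,boxes[n],300)
    pts=np.vstack([np.argwhere(c[2])[:,::-1] for c in cs])
    P=ray(n,pts,0.012)[:,:2].astype(np.float32)
    r=cv2.minAreaRect(P*1000);print(n,"plate",r)
    wood=cv2.inRange(hsv,(8,70,60),(28,255,255))
    for s,c,m in comps(wood,boxes[n]): print("wood",s,c.round(1),ray(n,c,.03).round(4))
    dark=(g<60).astype(np.uint8)
    for s,c,m in comps(dark,boxes[n]): print("dark",s,c.round(1),ray(n,c,.055).round(4))
    for w,x0,x1 in (("tub",0,0),):pass
im=cv2.imread("pics/top0.png");g=cv2.cvtColor(im,cv2.COLOR_BGR2GRAY)
c0=np.array([230.5,207.5])
print([tuple(r) for r in g[205:228:1,278:312]][:0])
print(g[212:222,276:312])
E
```

```text
top plate ((508.0692443847656, -36.84501647949219), (458.4485778808594, 169.1945343017578), 78.94763946533203)
wood [230 181  12  16 146] [235.2 189.1] [[0.5867 0.0654 0.03  ]]
wood [193 196  21  13 183] [203.2 202. ] [[0.5535 0.1515 0.03  ]]
wood [334 218  25  15 313] [346.2 224.5] [[ 0.484  -0.2288  0.03  ]]
dark [291 193   5   5  21] [292.8 194.9] [[ 0.5628 -0.0881  0.055 ]]
dark [221 201  20  14 160] [230.1 207.2] [[0.5339 0.0771 0.055 ]]
side plate ((512.1972045898438, -36.243560791015625), (465.303466796875, 161.978759765625), 79.14905548095703)
wood [269 170  10  11  68] [273.7 173.6] [[0.559  0.1714 0.03  ]]
wood [282 190  13  12 123] [287.2 195.6] [[0.5853 0.0596 0.03  ]]
wood [251 251  17  26 359] [259.3 263.6] [[ 0.4803 -0.1986  0.03  ]]
[]
[[164 165 158 143 161 167 166  86  79 186 236 237 235 233 233 232 230 230
  230 228 228 227 226 227 229 230 230 230 230 229 229 230 229 229 229 230]
 [145 147 136 130 151 155 148  73  97 160 188 189 185 184 231 236 235 234
  234 233 232 232 230 229 230 229 230 228 228 230 230 228 227 227 228 230]
 [149 146 117 136 147 146 113  62 109 14
[... 452 characters left out ...]
 137 154 148 150 156 143 130
  140 146 140 115 139 143 146 146 148 116  75  63  70 111 159 162 160 145]
 [161 149 150 159 163 156  76  77 145 129 133 142 174 138 143 149 141 135
  152 155 154 123 147 152 147 118 141 110  76  61  74 133 162 165 163 138]
 [156 155 156 159 163 144  71  97 157 157 158 149 152 132 146 152 139 111
  170 153 146 108 129 147 148 129 154 118  82  61  76 143 165 167 162 127]
 [144 147 152 155 157 131  67 115 157 160 160 149 153 154 158 159 145 146
  165 158 149 122 133 143 144 128 144  98  75  65  85 159 170 169 167 127]
 [152 153 140 143 145 105  51 116 147 152 152 152 155 156 159 156 150 157
  159 158 156 150 154 156 157 154 135  83  63  62  97 163 168 168 165 121]]
```

Run:
```python
from h import *
n="top"
im=cv2.imread("pics/top0.png");hsv=cv2.cvtColor(im,cv2.COLOR_BGR2HSV)
c=camera_info("top");print("cam",-np.array(c["R"]).T@c["t"]); c=camera_info("side");print("cam",-np.array(c["R"]).T@c["t"])
K=ray(n,(230.1,207.4),.055)[0];I=ray(n,(282.9,216.5),.055)[0];Pt=ray(n,(305.1,219.8),.055)[0]
d=Pt-K;print("axis",d,np.linalg.norm(d),np.degrees(np.arctan2(d[1],d[0])),"ring->ptr",np.linalg.norm(Pt-I),np.linalg.norm(K-I))
for nm,b in (("A",(190,193,218,212)),("B",(228,179,246,199))):
    a=im[b[1]:b[3],b[0]:b[2]]
    a=cv2.resize(a,None,fx=20,fy=20,interpolation=cv2.INTER_CUBIC);cv2.imwrite(f"pics/b{nm}.png",a)
a=im[190:275,60:155];cv2.imwrite("pics/tub.png",cv2.resize(a,None,fx=6,fy=6,interpolation=cv2.INTER_CUBIC))
```

```text
cam [ 0.34708359 -0.04625932  1.26404933]
cam [ 0.42089543 -0.9978715   0.88046218]
axis [-0.03727926 -0.19550587  0.        ] 0.1990283658859966 -100.79562343544667 ring->ptr 0.05860405279967095 0.14043553816926202
```

View pics/bA.png

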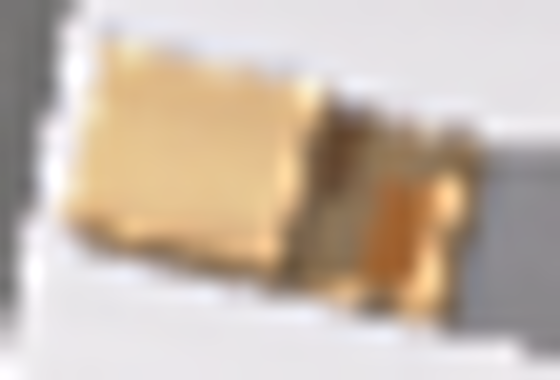

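View pics/bB.png

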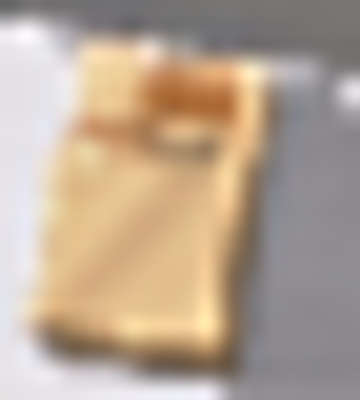

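View pics/tub.png

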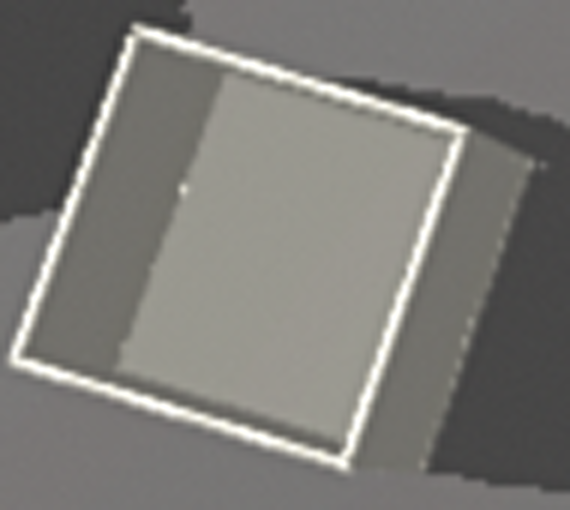

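Run:
```python
from h import *
def f(pts,o,k,z): return ray("top",(np.array(pts)+.5)/k-.5+np.array(o),z)
A=f([(105,40),(318,85),(280,270),(68,215)],(190,193),20,.04)
B=f([(75,135),(228,150),(218,338),(38,315)],(228,179),20,.04)
T=f([(135,28),(464,130),(346,464),(14,357)],(60,190),6,.1)
for nm,Q in (("A",A),("B",B),("T",T)):
    print(nm,Q.mean(0).round(4)); 
    for i in range(4):
        e=Q[(i+1)%4]-Q[i];print("  edge",round(np.linalg.norm(e)*1e3,1),np.degrees(np.arctan2(e[1],e[0])).round(1))
    print(proj("side",Q).round(1).tolist())
K=ray("top",(230.1,207.4),.055)[0]; print("K",K,"side px",proj("side",K), "mouth/pointer side",proj("side",K+.198*np.array([-.187,-.982,0])))
from scipy.spatial.transform import Rotation as R
o=observe();print(R.from_euler('xyz',o["eef_rot"]).as_matrix().round(3))
```

```text
A [0.557  0.1607 0.04  ]
  edge 29.1 -103.4
  edge 25.3 168.4
  edge 29.3 74.0
  edge 24.0 -11.7
[[278.1, 170.5], [277.0, 176.1], [268.6, 175.6], [270.2, 170.0]]
B [0.5816 0.0665 0.04  ]
  edge 20.6 -97.0
  edge 25.5 176.4
  edge 24.2 81.3
  edge 24.8 -12.0
[[290.0, 189.4], [290.1, 193.7], [281.2, 194.0], [281.4, 188.9]]
T [0.4763 0.4002 0.1   ]
  edge 147.4 -108.5
  edge 145.9 161.6
  edge 146.9 71.2
  edge 145.0 -18.2
[[267.3, 109.6], [257.3, 131.5], [213.2, 126.5], [226.3, 105.4]]
K [0.53326205 0.07712436 0.055     ] side px [[268.64383538 186.25861374]] mouth/pointer side [[262.40399341 233.16990234]]
[[-0.     0.401 -0.916]
 [ 0.001 -0.916 -0.401]
 [-1.    -0.001 -0.   ]]
```

```bash
cat >> h.py <<'E'
from scipy.spatial.transform import Rotation as Ro
def delta(target,jawyaw_deg):
    o=observe();M=Ro.from_euler('xyz',o["eef_rot"]).as_matrix();p=np.array(o["position"])
    y=np.radians(jawyaw_deg);a=np.array([np.cos(y),np.sin(y),0]);x=np.array([0,0,-1.])
    T=np.c_[x,a,np.cross(x,a)]
    d=M.T@(np.array(target)-p);r=Ro.from_matrix(M.T@T).as_rotvec()
    print("t",d.round(4),"a",r.round(4),"|d|",round(np.linalg.norm(d),3),"| now",o["clock"],p.round(4),"yaw",np.degrees(np.arctan2(M[1,1],M[0,1])).round(1),"F",np.round(o["ft_force"],2),"gap",round(o["finger_gap"],4))
E
python3 -c "
from h import *
delta((.557,.1607,.12),-14.7)"
```

```text
t [ 0.1303 -0.4483 -0.5746] a [-9.014e-01 -7.000e-04  1.200e-03] |d| 0.74 | now 0.1 [ 0.2106 -0.4807  0.2496] yaw -66.3 F [ 0.13 -0.56 -0.26] gap 0.0855
```

carry_out([
  {"tx": 0, "ty": -0.035, "tz": -0.045, "ax": -0.08},
  {"tx": 0, "ty": -0.07, "tz": -0.09, "ax": -0.16},
  {"tx": 0, "ty": -0.105, "tz": -0.135, "ax": -0.24},
  {"tx": 0, "ty": -0.14, "tz": -0.18, "ax": -0.32},
  {"tx": 0, "ty": -0.175, "tz": -0.225, "ax": -0.4},
  {"tx": 0, "ty": -0.21, "tz": -0.27, "ax": -0.48},
  {"tx": 0, "ty": -0.245, "tz": -0.315, "ax": -0.56},
  {"tx": 0, "ty": -0.28, "tz": -0.36, "ax": -0.64},
  {"tx": 0, "ty": -0.315, "tz": -0.405, "ax": -0.72},
  {"tx": 0.02, "ty": -0.35, "tz": -0.45, "ax": -0.8},
  {"tx": 0.04, "ty": -0.385, "tz": -0.495, "ax": -0.88},
  {"tx": 0.06, "ty": -0.42, "tz": -0.54, "ax": -0.9014},
])

```text
validation failed for argument at $.de...
```

```bash
python3 -c "
from h import *
delta((.557,.1607,.034),-14.7)"
```

```text
t [ 0.2163 -0.4482 -0.5746] a [-9.014e-01 -7.000e-04  1.200e-03] |d| 0.76 | now 0.1 [ 0.2106 -0.4807  0.2496] yaw -66.3 F [ 0.13 -0.56 -0.26] gap 0.0855
```

carry_out([
  {"tx": 0.0, "ty": -0.035, "tz": -0.045, "ax": -0.08, "ay": 0.0, "az": 0.0, "jaw": 1.0},
])

```text
clock: 0.22
position: [0.2369, -0.4312, 0.2483]
eef_rot: [-1.582, 1.567, 2.05]
ft_force: [1.0, 0.1, 0.3]
finger_gap: 0.0855
```

```bash
python3 -c "
from h import *
delta((.557,.1607,.12),-14.7)"
```

```text
t [ 0.1296 -0.3708 -0.5612] a [-0.8236 -0.0015  0.0033] |d| 0.685 | now 0.225 [ 0.2369 -0.4312  0.2483] yaw -61.9 F [1.03 0.08 0.28] gap 0.0855
```

carry_out([
  {"tx": 0.0, "ty": -0.031, "tz": -0.047, "ax": -0.08, "ay": 0.0, "az": 0.0, "jaw": 1.0},
  {"tx": 0.0, "ty": -0.062, "tz": -0.094, "ax": -0.16, "ay": 0.0, "az": 0.0, "jaw": 1.0},
  {"tx": 0.0, "ty": -0.093, "tz": -0.14, "ax": -0.24, "ay": 0.0, "az": 0.0, "jaw": 1.0},
  {"tx": 0.0, "ty": -0.124, "tz": -0.187, "ax": -0.32, "ay": 0.0, "az": 0.0, "jaw": 1.0},
  {"tx": 0.0, "ty": -0.155, "tz": -0.234, "ax": -0.4, "ay": 0.0, "az": 0.0, "jaw": 1.0},
  {"tx": 0.0, "ty": -0.186, "tz": -0.281, "ax": -0.48, "ay": 0.0, "az": 0.0, "jaw": 1.0},
  {"tx": 0.0, "ty": -0.217, "tz": -0.328, "ax": -0.56, "ay": 0.0, "az": 0.0, "jaw": 1.0},
  {"tx": 0.02, "ty": -0.248, "tz": -0.374, "ax": -0.64, "ay": 0.0, "az": 0.0, "jaw": 1.0},
  {"tx": 0.04, "ty": -0.279, "tz": -0.421, "ax": -0.72, "ay": 0.0, "az": 0.0, "jaw": 1.0},
  {"tx": 0.06, "ty": -0.31, "tz": -0.468, "ax": -0.82, "ay": 0.0, "az": 0.0, "jaw": 1.0},
  {"tx": 0.09, "ty": -0.34, "tz": -0.515, "ax": -0.8236, "ay": 0.0, "az": 0.0, "jaw": 1.0},
  {"tx": 0.12, "ty": -0.371, "tz": -0.561, "ax": -0.8236, "ay": 0.0, "az": 0.0, "jaw": 1.0},
])

```text
clock: 1.72
position: [0.5567, 0.1614, 0.1291]
eef_rot: [-2.36, 1.567, 2.096]
ft_force: [0.3, -1.1, 1.2]
finger_gap: 0.0854
```

```bash
python3 -c "
from h import *
delta((.557,.1607,.034),-14.7)"
```

```text
t [0.0951 0.0007 0.0008] a [ 0.0002 -0.0024  0.0024] |d| 0.095 | now 1.725 [0.5567 0.1614 0.1291] yaw -14.7 F [ 0.29 -1.15  1.22] gap 0.0854
```

carry_out([
  {"tx": 0.05, "ty": 0.001, "tz": 0.001, "ax": 0.0, "ay": 0.0, "az": 0.0, "jaw": 1.0},
  {"tx": 0.08, "ty": 0.001, "tz": 0.001, "ax": 0.0, "ay": 0.0, "az": 0.0, "jaw": 1.0},
  {"tx": 0.095, "ty": 0.001, "tz": 0.001, "ax": 0.0, "ay": 0.0, "az": 0.0, "jaw": 0.5},
  {"tx": 0.095, "ty": 0.001, "tz": 0.001, "ax": 0.0, "ay": 0.0, "az": 0.0, "jaw": -0.6},
  {"tx": 0.095, "ty": 0.001, "tz": 0.001, "ax": 0.0, "ay": 0.0, "az": 0.0, "jaw": -0.8},
  {"tx": 0.095, "ty": 0.001, "tz": 0.001, "ax": 0.0, "ay": 0.0, "az": 0.0, "jaw": -0.8},
  {"tx": 0.095, "ty": 0.001, "tz": 0.001, "ax": 0.0, "ay": 0.0, "az": 0.0, "jaw": -0.8},
  {"tx": 0.095, "ty": 0.001, "tz": 0.001, "ax": 0.0, "ay": 0.0, "az": 0.0, "jaw": -0.8},
], grip_force=30)

```text
clock: 2.72
position: [0.5584, 0.1606, 0.0361]
eef_rot: [2.934, 1.567, 1.107]
ft_force: [0.3, -0.2, 7.2]
finger_gap: 0.0258
```

```bash
python3 -c "
from h import *
delta((.4763,.4002,.2),-14.7)"
```

```text
t [-0.1632 -0.1401 -0.2116] a [ 0.     -0.004  -0.0008] |d| 0.302 | now 2.725 [0.5584 0.1606 0.0361] yaw -14.7 F [ 0.34 -0.23  7.17] gap 0.0258
```

carry_out([
  {"tx": -0.05, "ty": 0.0, "tz": 0.0, "ax": 0.0, "ay": 0.0, "az": 0.0, "jaw": -0.8},
  {"tx": -0.1, "ty": 0.0, "tz": 0.0, "ax": 0.0, "ay": 0.0, "az": 0.0, "jaw": -0.8},
  {"tx": -0.145, "ty": -0.025, "tz": -0.035, "ax": 0.0, "ay": 0.0, "az": 0.0, "jaw": -0.8},
  {"tx": -0.16, "ty": -0.055, "tz": -0.08, "ax": 0.0, "ay": 0.0, "az": 0.0, "jaw": -0.8},
  {"tx": -0.16, "ty": -0.085, "tz": -0.125, "ax": 0.0, "ay": 0.0, "az": 0.0, "jaw": -0.8},
  {"tx": -0.16, "ty": -0.115, "tz": -0.17, "ax": 0.0, "ay": 0.0, "az": 0.0, "jaw": -0.8},
  {"tx": -0.16, "ty": -0.14, "tz": -0.212, "ax": 0.0, "ay": 0.0, "az": 0.0, "jaw": -0.8},
  {"tx": -0.16, "ty": -0.14, "tz": -0.212, "ax": 0.0, "ay": 0.0, "az": 0.0, "jaw": -0.8},
  {"tx": -0.1, "ty": -0.14, "tz": -0.212, "ax": 0.0, "ay": 0.0, "az": 0.0, "jaw": -0.8},
  {"tx": -0.05, "ty": -0.14, "tz": -0.212, "ax": 0.0, "ay": 0.0, "az": 0.0, "jaw": -0.8},
  {"tx": -0.05, "ty": -0.14, "tz": -0.212, "ax": 0.0, "ay": 0.0, "az": 0.0, "jaw": -0.8},
])

```text
clock: 4.1
position: [0.4748, 0.3986, 0.0823]
eef_rot: [-0.937, 1.565, -2.765]
ft_force: [-0.9, 0.6, 0.7]
finger_gap: 0.0255
```

```bash
python3 -c "
from h import *
delta((.4763,.4002,.2),-14.7)"
```

```text
t [-0.1177  0.0004 -0.0015] a [-0.0008  0.0037  0.005 ] |d| 0.118 | now 4.1 [0.4748 0.3986 0.0823] yaw -14.7 F [-0.85  0.59  0.66] gap 0.0255
```

Release, lift, then plan for B.

carry_out([
  {"tx": 0.0, "ty": 0.0, "tz": 0.0, "ax": 0.0, "ay": 0.0, "az": 0.0, "jaw": 0.2},
  {"tx": 0.0, "ty": 0.0, "tz": 0.0, "ax": 0.0, "ay": 0.0, "az": 0.0, "jaw": 0.2},
  {"tx": 0.0, "ty": 0.0, "tz": 0.0, "ax": 0.0, "ay": 0.0, "az": 0.0, "jaw": 0.2},
  {"tx": -0.05, "ty": 0.0, "tz": 0.0, "ax": 0.0, "ay": 0.0, "az": 0.0, "jaw": 0.2},
  {"tx": -0.1, "ty": 0.0, "tz": 0.0, "ax": 0.0, "ay": 0.0, "az": 0.0, "jaw": 0.2},
])

```text
clock: 4.72
position: [0.4753, 0.3988, 0.1842]
eef_rot: [-0.95, 1.565, -2.778]
ft_force: [0.5, 1.3, 0.2]
finger_gap: 0.0513
```

Run:
```python
from h import *
cv2.imwrite("pics/top1.png",capture("top"))
delta((.5816,.0665,.12),-97.8)
delta((.5816,.0665,.12),82.2)
```

```text
t [0.0721 0.1855 0.2968] a [ 1.4497 -0.0078  0.0021] |d| 0.357 | now 4.775 [0.4774 0.4004 0.1935] yaw -14.7 F [ 0.36 -0.01  6.91] gap 0.0515
t [0.0721 0.1855 0.2968] a [-1.6919 -0.0022 -0.008 ] |d| 0.357 | now 4.775 [0.4774 0.4004 0.1935] yaw -14.7 F [ 0.36 -0.01  6.91] gap 0.0515
```

View pics/top1.png

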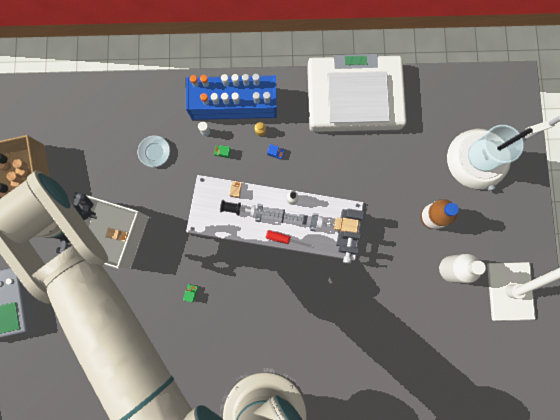

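carry_out([
  {"tx": 0.0, "ty": 0.025, "tz": 0.035, "ax": 0.17, "ay": 0.0, "az": 0.0, "jaw": 0.4},
  {"tx": 0.0, "ty": 0.05, "tz": 0.07, "ax": 0.34, "ay": 0.0, "az": 0.0, "jaw": 0.4},
  {"tx": 0.0, "ty": 0.073, "tz": 0.11, "ax": 0.51, "ay": 0.0, "az": 0.0, "jaw": 0.4},
  {"tx": 0.0, "ty": 0.095, "tz": 0.15, "ax": 0.68, "ay": 0.0, "az": 0.0, "jaw": 0.4},
  {"tx": 0.0, "ty": 0.12, "tz": 0.19, "ax": 0.85, "ay": 0.0, "az": 0.0, "jaw": 0.4},
  {"tx": 0.0, "ty": 0.143, "tz": 0.228, "ax": 1.02, "ay": 0.0, "az": 0.0, "jaw": 0.4},
  {"tx": 0.0, "ty": 0.165, "tz": 0.265, "ax": 1.19, "ay": 0.0, "az": 0.0, "jaw": 0.4},
  {"tx": 0.03, "ty": 0.1855, "tz": 0.297, "ax": 1.36, "ay": 0.0, "az": 0.0, "jaw": 0.4},
  {"tx": 0.06, "ty": 0.1855, "tz": 0.297, "ax": 1.45, "ay": 0.0, "az": 0.0, "jaw": 0.4},
  {"tx": 0.07, "ty": 0.1855, "tz": 0.297, "ax": 1.45, "ay": 0.0, "az": 0.0, "jaw": 0.4},
])

```text
clock: 6.02
position: [0.5809, 0.066, 0.1207]
eef_rot: [-1.867, 1.565, 1.139]
ft_force: [-0.0, -0.0, -0.4]
finger_gap: 0.0597
```

Run:
```python
from h import *
delta((.5816,.0665,.039),-97.8)
```

```text
t [ 0.0817 -0.0002 -0.0005] a [-0.0001 -0.0018  0.0058] |d| 0.082 | now 6.025 [0.5809 0.066  0.1207] yaw -97.8 F [-0.02 -0.05 -0.38] gap 0.0597
```

carry_out([
  {"tx": 0.04, "ty": 0.0, "tz": 0.0, "ax": 0.0, "ay": 0.0, "az": 0.0, "jaw": 0.4},
  {"tx": 0.07, "ty": 0.0, "tz": 0.0, "ax": 0.0, "ay": 0.0, "az": 0.0, "jaw": 0.4},
  {"tx": 0.081, "ty": 0.0, "tz": 0.0, "ax": 0.0, "ay": 0.0, "az": 0.0, "jaw": 0.2},
  {"tx": 0.081, "ty": 0.0, "tz": 0.0, "ax": 0.0, "ay": 0.0, "az": 0.0, "jaw": -0.8},
  {"tx": 0.081, "ty": 0.0, "tz": 0.0, "ax": 0.0, "ay": 0.0, "az": 0.0, "jaw": -0.8},
  {"tx": 0.081, "ty": 0.0, "tz": 0.0, "ax": 0.0, "ay": 0.0, "az": 0.0, "jaw": -0.8},
  {"tx": 0.081, "ty": 0.0, "tz": 0.0, "ax": 0.0, "ay": 0.0, "az": 0.0, "jaw": -0.8},
], grip_force=30)

```text
clock: 6.9
position: [0.5821, 0.0665, 0.0415]
eef_rot: [-2.205, 1.563, 0.801]
ft_force: [-0.9, 0.8, 6.8]
finger_gap: 0.0251
```

Run:
```python
from h import *
delta((.4763,.4002,.2),-14.7)
```

```text
t [-0.1572 -0.3172  0.1494] a [-1.4503 -0.0086  0.0019] |d| 0.384 | now 6.9 [0.5821 0.0665 0.0415] yaw -97.8 F [-0.91  0.82  6.8 ] gap 0.0251
```

carry_out([
  {"tx": -0.05, "ty": 0.0, "tz": 0.0, "ax": 0.0, "ay": 0.0, "az": 0.0, "jaw": -0.8},
  {"tx": -0.1, "ty": 0.0, "tz": 0.0, "ax": 0.0, "ay": 0.0, "az": 0.0, "jaw": -0.8},
  {"tx": -0.14, "ty": -0.035, "tz": 0.015, "ax": 0.0, "ay": 0.0, "az": 0.0, "jaw": -0.8},
  {"tx": -0.155, "ty": -0.08, "tz": 0.035, "ax": 0.0, "ay": 0.0, "az": 0.0, "jaw": -0.8},
  {"tx": -0.155, "ty": -0.13, "tz": 0.06, "ax": 0.0, "ay": 0.0, "az": 0.0, "jaw": -0.8},
  {"tx": -0.155, "ty": -0.18, "tz": 0.085, "ax": 0.0, "ay": 0.0, "az": 0.0, "jaw": -0.8},
  {"tx": -0.155, "ty": -0.23, "tz": 0.108, "ax": 0.0, "ay": 0.0, "az": 0.0, "jaw": -0.8},
  {"tx": -0.155, "ty": -0.28, "tz": 0.132, "ax": 0.0, "ay": 0.0, "az": 0.0, "jaw": -0.8},
  {"tx": -0.155, "ty": -0.317, "tz": 0.149, "ax": 0.0, "ay": 0.0, "az": 0.0, "jaw": -0.8},
  {"tx": -0.15, "ty": -0.317, "tz": 0.149, "ax": 0.0, "ay": 0.0, "az": 0.0, "jaw": -0.8},
  {"tx": -0.1, "ty": -0.317, "tz": 0.149, "ax": 0.0, "ay": 0.0, "az": 0.0, "jaw": -0.8},
  {"tx": -0.05, "ty": -0.317, "tz": 0.149, "ax": 0.0, "ay": 0.0, "az": 0.0, "jaw": -0.8},
])

```text
clock: 8.4
position: [0.4778, 0.3997, 0.092]
eef_rot: [-2.266, 1.562, 0.739]
ft_force: [0.9, -0.2, -0.1]
finger_gap: 0.025
```

carry_out([
  {"tx": 0.0, "ty": 0.0, "tz": 0.0, "ax": 0.0, "ay": 0.0, "az": 0.0, "jaw": -0.8},
  {"tx": 0.0, "ty": 0.0, "tz": 0.0, "ax": 0.0, "ay": 0.0, "az": 0.0, "jaw": 0.2},
  {"tx": 0.0, "ty": 0.0, "tz": 0.0, "ax": 0.0, "ay": 0.0, "az": 0.0, "jaw": 0.2},
  {"tx": 0.0, "ty": 0.0, "tz": 0.0, "ax": 0.0, "ay": 0.0, "az": 0.0, "jaw": 0.2},
  {"tx": -0.05, "ty": 0.0, "tz": 0.0, "ax": 0.0, "ay": 0.0, "az": 0.0, "jaw": 0.2},
  {"tx": -0.1, "ty": 0.0, "tz": 0.0, "ax": 0.0, "ay": 0.0, "az": 0.0, "jaw": 0.2},
])

```text
clock: 9.15
position: [0.477, 0.399, 0.1938]
eef_rot: [-2.268, 1.562, 0.737]
ft_force: [1.2, -0.1, 0.7]
finger_gap: 0.051
```

Run:
```python
from h import *
a=capture("top");b=capture("side");cv2.imwrite("pics/top2.png",a);cv2.imwrite("pics/side2.png",b)
c=cv2.resize(a[170:290,20:260],None,fx=3,fy=3,interpolation=cv2.INTER_CUBIC);cv2.imwrite("pics/top2z.png",c)
delta((.5333,.0771,.16),-10.8)
```

```text
t [ 0.0371  0.3138 -0.0971] a [-1.5189e+00 -2.5300e-02  1.4000e-03] |d| 0.331 | now 9.25 [0.4792 0.4006 0.2008] yaw -97.8 F [0.63 0.35 0.81] gap 0.051
```

View pics/top2z.png

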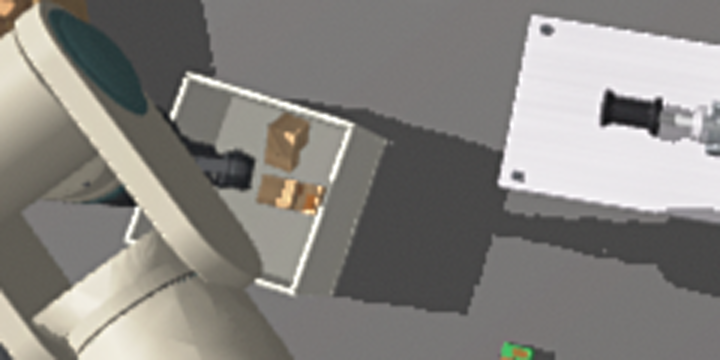

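View pics/side2.png

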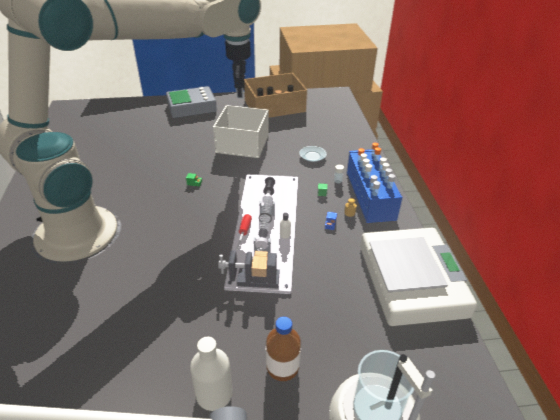

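carry_out([
  {"tx": 0.0, "ty": 0.035, "tz": -0.01, "ax": -0.17, "ay": 0.0, "az": 0.0, "jaw": 0.4},
  {"tx": 0.0, "ty": 0.07, "tz": -0.02, "ax": -0.34, "ay": 0.0, "az": 0.0, "jaw": 0.4},
  {"tx": 0.0, "ty": 0.105, "tz": -0.033, "ax": -0.51, "ay": 0.0, "az": 0.0, "jaw": 0.4},
  {"tx": 0.0, "ty": 0.14, "tz": -0.043, "ax": -0.68, "ay": -0.01, "az": 0.0, "jaw": 0.4},
  {"tx": 0.0, "ty": 0.175, "tz": -0.054, "ax": -0.85, "ay": -0.01, "az": 0.0, "jaw": 0.4},
  {"tx": 0.0, "ty": 0.21, "tz": -0.065, "ax": -1.02, "ay": -0.015, "az": 0.0, "jaw": 0.4},
  {"tx": 0.01, "ty": 0.245, "tz": -0.076, "ax": -1.19, "ay": -0.02, "az": 0.0, "jaw": 0.4},
  {"tx": 0.02, "ty": 0.28, "tz": -0.087, "ax": -1.36, "ay": -0.025, "az": 0.0, "jaw": 0.4},
  {"tx": 0.037, "ty": 0.314, "tz": -0.097, "ax": -1.519, "ay": -0.025, "az": 0.001, "jaw": 0.4},
  {"tx": 0.037, "ty": 0.314, "tz": -0.097, "ax": -1.519, "ay": -0.025, "az": 0.001, "jaw": 0.4},
  {"tx": 0.037, "ty": 0.314, "tz": -0.097, "ax": -1.519, "ay": -0.025, "az": 0.001, "jaw": 0.4},
])

```text
clock: 10.62
position: [0.5334, 0.0774, 0.1608]
eef_rot: [2.464, 1.569, 0.703]
ft_force: [0.3, -0.3, -0.6]
finger_gap: 0.0599
```

Run:
```python
from h import *
for n in("top","side"):
    a=cv2.imread(f"pics/{n}2.png");g=cv2.cvtColor(a,cv2.COLOR_BGR2GRAY)
    for s,c,m in comps((g<60).astype(np.uint8),(180,165,375,270) if n=="top" else (215,160,315,300)): print(n,s,c.round(1),ray(n,c,.055).round(4))
delta((.5333,.0771,.055),-10.8)
```

```text
top [291 193   5   5  21] [292.8 194.9] [[ 0.5628 -0.0881  0.055 ]]
top [221 201  20  14 157] [229.9 207.1] [[0.5341 0.0776 0.055 ]]
t [ 1.058e-01 -1.000e-04  4.000e-04] a [-0.0016 -0.0011 -0.0009] |d| 0.106 | now 10.625 [0.5334 0.0774 0.1608] yaw -10.9 F [ 0.29 -0.32 -0.59] gap 0.0599
```

carry_out([
  {"tx": 0.05, "ty": 0.0, "tz": 0.0, "ax": 0.0, "ay": 0.0, "az": 0.0, "jaw": 0.4},
  {"tx": 0.09, "ty": 0.0, "tz": 0.0, "ax": 0.0, "ay": 0.0, "az": 0.0, "jaw": 0.4},
  {"tx": 0.106, "ty": 0.0, "tz": 0.0, "ax": 0.0, "ay": 0.0, "az": 0.0, "jaw": 0.2},
  {"tx": 0.106, "ty": 0.0, "tz": 0.0, "ax": 0.0, "ay": 0.0, "az": 0.0, "jaw": 0.0},
  {"tx": 0.106, "ty": 0.0, "tz": 0.0, "ax": 0.0, "ay": 0.0, "az": 0.0, "jaw": -0.9},
  {"tx": 0.106, "ty": 0.0, "tz": 0.0, "ax": 0.0, "ay": 0.0, "az": 0.0, "jaw": -0.9},
  {"tx": 0.106, "ty": 0.0, "tz": 0.0, "ax": 0.0, "ay": 0.0, "az": 0.0, "jaw": -0.9},
  {"tx": 0.106, "ty": 0.0, "tz": 0.0, "ax": 0.0, "ay": 0.0, "az": 0.0, "jaw": -0.9},
], grip_force=50)

```text
clock: 11.62
position: [0.5355, 0.0777, 0.0573]
eef_rot: [1.996, 1.564, 0.235]
ft_force: [4.9, 0.4, 4.7]
finger_gap: 0.0248
```

Run:
```python
from h import *
K=np.array([.5333,.0771,.055]); d=np.array([.187,.982,0]);d/=np.linalg.norm(d)
a=capture("top");cv2.imwrite("pics/top3.png",a)
cv2.imwrite("pics/top3z.png",cv2.resize(a[190:240,215:325],None,fx=7,fy=7,interpolation=cv2.INTER_CUBIC))
delta(K+d*.05,-10.8)
```

```text
t [ 0.0024 -0.0022 -0.049 ] a [-0.0017 -0.0029 -0.0065] |d| 0.049 | now 11.675 [0.5355 0.0777 0.0573] yaw -10.9 F [5.26 0.99 3.74] gap 0.0248
```

View pics/top3z.png

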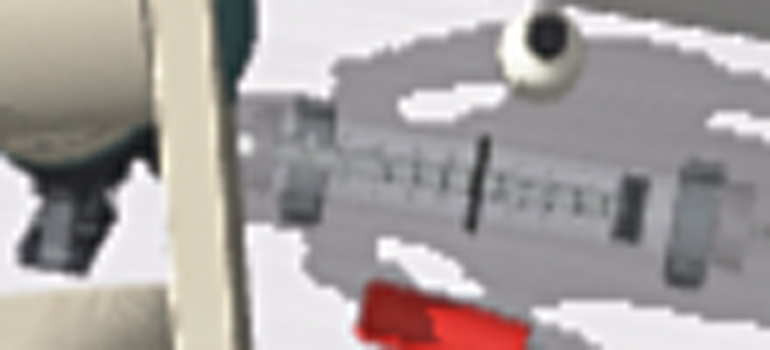

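carry_out([
  {"tx": 0.0, "ty": 0.0, "tz": -0.008, "ax": 0.0, "ay": 0.0, "az": 0.0, "jaw": -0.9},
  {"tx": 0.0, "ty": 0.0, "tz": -0.018, "ax": 0.0, "ay": 0.0, "az": 0.0, "jaw": -0.9},
  {"tx": 0.0, "ty": 0.0, "tz": -0.028, "ax": 0.0, "ay": 0.0, "az": 0.0, "jaw": -0.9},
  {"tx": 0.0, "ty": 0.0, "tz": -0.036, "ax": 0.0, "ay": 0.0, "az": 0.0, "jaw": -0.9},
  {"tx": 0.0, "ty": 0.0, "tz": -0.043, "ax": 0.0, "ay": 0.0, "az": 0.0, "jaw": -0.9},
  {"tx": 0.0, "ty": 0.0, "tz": -0.048, "ax": 0.0, "ay": 0.0, "az": 0.0, "jaw": -0.9},
  {"tx": 0.0, "ty": 0.0, "tz": -0.048, "ax": 0.0, "ay": 0.0, "az": 0.0, "jaw": -0.9},
])

```text
clock: 12.55
position: [0.5446, 0.1251, 0.0573]
eef_rot: [1.871, 1.564, 0.11]
ft_force: [2.8, -4.6, -0.6]
finger_gap: 0.0242
```

Run:
```python
from h import *
a=capture("top");cv2.imwrite("pics/top4.png",a);b=capture("side");cv2.imwrite("pics/side4.png",b)
cv2.imwrite("pics/top4z.png",cv2.resize(a[190:240,215:325],None,fx=7,fy=7,interpolation=cv2.INTER_CUBIC))
cv2.imwrite("pics/side4z.png",cv2.resize(b[170:260,225:315],None,fx=6,fy=6,interpolation=cv2.INTER_CUBIC))
K=np.array([.5355,.0777,.0573]);o=observe();p=o["position"]-K;d=np.array([.187,.982,0]);print("pull",p@d,p)
delta(K+d*.0586,-10.8)
```

```text
pull 0.047994925651297975 [9.08022921e-03 4.71455426e-02 2.86006959e-05]
t [ 0.     -0.0001 -0.0106] a [-0.0016 -0.0019 -0.0063] |d| 0.011 | now 12.65 [0.5446 0.1248 0.0573] yaw -10.9 F [ 1.49 -4.35 -0.27] gap 0.0242
```

View pics/top4z.png

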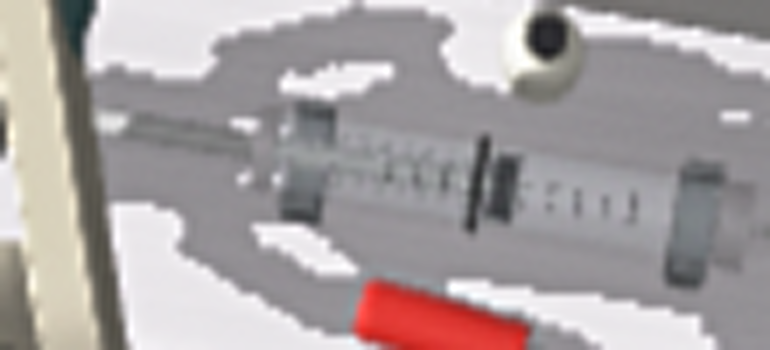

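View pics/side4z.png

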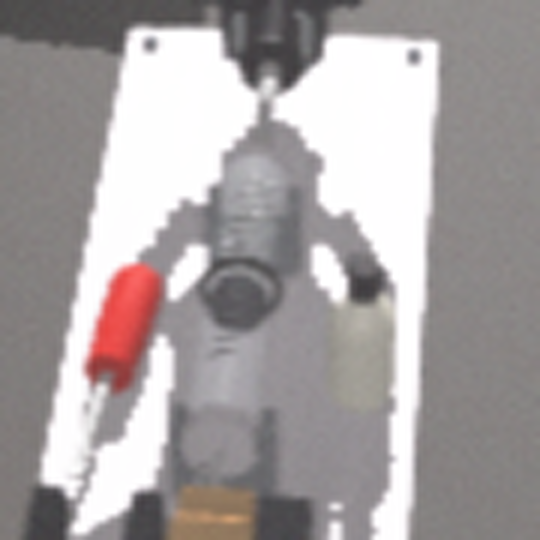

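```bash
cat >> h.py <<'E'
def prof(f):
    im=cv2.imread(f);g=cv2.GaussianBlur(cv2.cvtColor(im,cv2.COLOR_BGR2GRAY),(0,0),.5).astype(np.float32)
    K=np.array([.5345,.0774,.055]);d=np.array([-.187,-.982,0]);d/=np.linalg.norm(d);e=np.array([.982,-.187,0])
    s=np.arange(.10,.215,.0005)
    out=[]
    for off in np.arange(-.009,.0091,.001):
        P=proj("top",K+s[:,None]*d+e*off).astype(np.float32)
        out.append(cv2.remap(g,P[:,0].reshape(1,-1),P[:,1].reshape(1,-1),cv2.INTER_LINEAR)[0])
    return s,np.mean(out,0)
E
python3 - <<'E'
from h import *
for f in("pics/top0.png","pics/top2.png","pics/top3.png","pics/top4.png"):
    s,p=prof(f)
    print(f);print([(round(a*1000,1),int(b)) for a,b in zip(s[::3],p[::3]) if b<125])
    w=np.clip(120-p,0,None)
    lab=(w>0);i=0
    while i<len(s):
        if lab[i]:
            j=i
            while j<len(s) and lab[j]: j+=1
            print("seg",s[i]*1e3,s[j-1]*1e3,"c",(w[i:j]@s[i:j]/w[i:j].sum()*1e3).round(2)); i=j
        i+=1
E
```

```text
pics/top0.png
[(np.float64(137.5), 116), (np.float64(139.0), 89), (np.float64(140.5), 82), (np.float64(142.0), 97), (np.float64(193.0), 116), (np.float64(194.5), 95), (np.float64(196.0), 79), (np.float64(197.5), 70), (np.float64(199.0), 67), (np.float64(200.5), 74), (np.float64(202.0), 93), (np.float64(203.5), 121)]
seg 137.50000000000003 143.00000000000006 c 140.21
seg 193.00000000000009 203.00000000000009 c 198.29
pics/top2.png
[(np.float64(137.5), 118), (np.float64(139.0), 90), (np.float64(140.5), 84), (np.float64(142.0), 100), (np.float64(193.0), 119), (np.float64(194.5), 97), (np.float64(196.0), 80), (np.float64(197.5), 71), (np.float64(199.0), 69), (np.float64(200.5), 76), (np.float64(202.0), 94), (np.float64(203.5), 123)]
seg 137.50000000000003 142.50000000000006 c 140.2
seg 193.00000000000009 203.00000000000009 c 198.32
pics/top3.png
[(np.float64(137.5), 114), (np.float64(139.0), 84), (np.float64(140.5), 77), (np.float64(142.0), 95), (np.float64(193.0), 118), (np.float64(194.5), 95), (np.float64(196.0), 79), (np.float64(197.5), 68), (np.float64(199.0), 66), (np.float64(200.5), 73), (np.float64(202.0), 93), (np.float64(203.5), 122)]
seg 137.50000000000003 143.00000000000006 c 140.17
seg 193.00000000000009 203.00000000000009 c 198.31
pics/top4.png
[(np.float64(137.5), 111), (np.float64(139.0), 82), (np.float64(140.5), 75), (np.float64(142.0), 90), (np.float64(143.5), 110), (np.float64(145.0), 106), (np.float64(146.5), 89), (np.float64(148.0), 74), (np.float64(149.5), 68), (np.float64(151.0), 71), (np.float64(152.5), 80), (np.float64(154.0), 102)]
seg 137.50000000000003 154.50000000000006 c 146.51
```

carry_out([
  {"tx": 0.0, "ty": 0.0, "tz": -0.005, "ax": 0.0, "ay": 0.0, "az": 0.0, "jaw": -0.9},
  {"tx": 0.0, "ty": 0.0, "tz": -0.008, "ax": 0.0, "ay": 0.0, "az": 0.0, "jaw": -0.9},
  {"tx": 0.0, "ty": 0.0, "tz": -0.0097, "ax": 0.0, "ay": 0.0, "az": 0.0, "jaw": -0.9},
  {"tx": 0.0, "ty": 0.0, "tz": -0.0097, "ax": 0.0, "ay": 0.0, "az": 0.0, "jaw": -0.9},
  {"tx": 0.0, "ty": 0.0, "tz": -0.0097, "ax": 0.0, "ay": 0.0, "az": 0.0, "jaw": -0.9},
])

```text
clock: 13.28
position: [0.5464, 0.1341, 0.0573]
eef_rot: [1.668, 1.565, -0.093]
ft_force: [2.6, -6.0, 0.2]
finger_gap: 0.0245
```

Run:
```python
from h import *
a=capture("top");cv2.imwrite("pics/top5.png",a);b=capture("side");cv2.imwrite("pics/side5.png",b)
cv2.imwrite("pics/top5z.png",cv2.resize(a[190:240,215:325],None,fx=7,fy=7,interpolation=cv2.INTER_CUBIC))
K=np.array([.5355,.0777,.0573]);o=observe();p=o["position"]-K;d=np.array([.187,.982,0]);print("pull",p@d,p,o["ft_force"],o["finger_gap"])
s,p=prof("pics/top5.png");print([(round(a*1000,1),int(b)) for a,b in zip(s[::2],p[::2]) if b<130])
```

```text
pull 0.057409073712730685 [1.08454397e-02 5.63961064e-02 2.52844307e-05] [ 0.85443037 -6.23073817  0.11317453] 0.024340486157314527
[(np.float64(136.0), 109), (np.float64(137.0), 88), (np.float64(138.0), 69), (np.float64(139.0), 54), (np.float64(140.0), 46), (np.float64(141.0), 46), (np.float64(142.0), 53), (np.float64(143.0), 65), (np.float64(144.0), 79), (np.float64(145.0), 96), (np.float64(146.0), 114), (np.float64(147.0), 128)]
```

View pics/top5z.png

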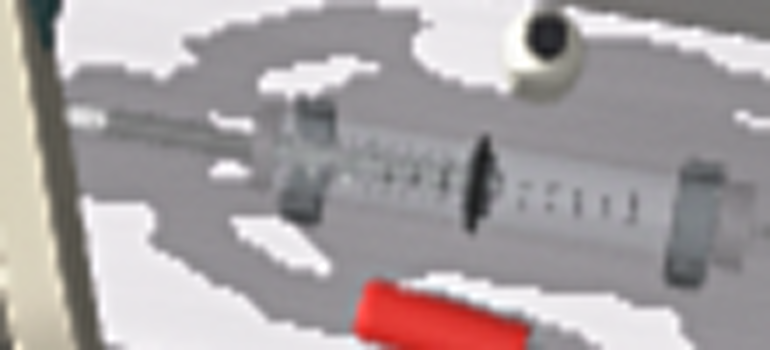

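View pics/side5.png

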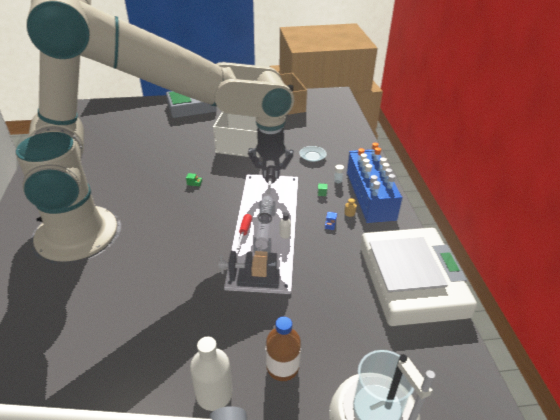

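carry_out([
  {"tx": 0.0, "ty": 0.0, "tz": -0.0008, "ax": 0.0, "ay": 0.0, "az": 0.0, "jaw": -0.9},
  {"tx": 0.0, "ty": 0.0, "tz": -0.0008, "ax": 0.0, "ay": 0.0, "az": 0.0, "jaw": -0.9},
  {"tx": 0.0, "ty": 0.0, "tz": -0.0008, "ax": 0.0, "ay": 0.0, "az": 0.0, "jaw": -0.9},
  {"tx": 0.0, "ty": 0.0, "tz": -0.0008, "ax": 0.0, "ay": 0.0, "az": 0.0, "jaw": -0.9},
])

```text
clock: 13.88
position: [0.5464, 0.1346, 0.0573]
eef_rot: [1.423, 1.565, -0.338]
ft_force: [0.9, -6.4, 1.2]
finger_gap: 0.0244
```

Run:
```python
from h import *
a=capture("top");cv2.imwrite("pics/top6.png",a)
cv2.imwrite("pics/top6z.png",cv2.resize(a[165:275,55:325],None,fx=2.9,fy=2.9,interpolation=cv2.INTER_CUBIC))
K=np.array([.5355,.0777,.0573]);d=np.array([.187,.982,0])
for i in range(3):
    o=observe();p=o["position"]-K;print("pull",p@d,o["ft_force"],o["finger_gap"],o["clock"]);capture("top")
s,p=prof("pics/top6.png");print([(round(float(a)*1000,1),int(b)) for a,b in zip(s[::2],p[::2]) if b<130])
```

```text
pull 0.057879397424278126 [ 1.68809332 -6.12544746  0.70966204] 0.02436448873328022 13.925
pull 0.0578912530443462 [ 1.66378765 -6.62965862 -0.5433145 ] 0.024641645863406274 13.975
pull 0.05788776988422444 [ 1.65938406 -5.75038131  0.39559048] 0.02458656814883888 14.025
[(135.0, 123), (136.0, 101), (137.0, 81), (138.0, 64), (139.0, 51), (140.0, 45), (141.0, 47), (142.0, 55), (143.0, 69), (144.0, 86), (145.0, 105), (146.0, 122)]
```

View pics/top6z.png

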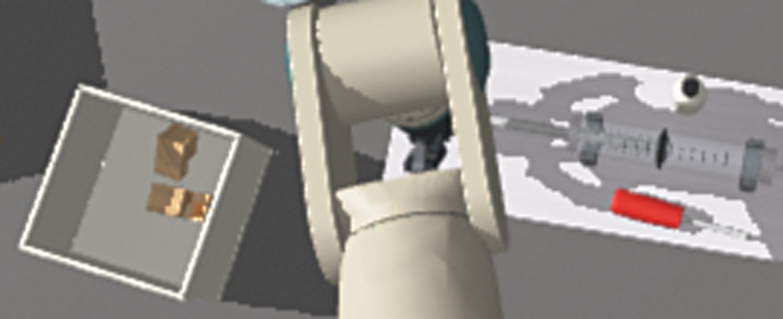

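```bash
python3 -c "
from cell import *
print(close_job())"
```

```text
the job is handed in; nothing more can be done
None
```

Both broken halves are in the white tub. I then drew the gauge rod out about 57.9 mm and handed the job in at about 14 s, still holding the knob against the spring.

- **Pointer and ring:** in the last top picture the piston's centre lies about 0.2 mm short of the ring's centre along the axis. Calibration is good to about 2 mm, but both were measured in the same picture.
- **Hold:** three readings over 0.1 s showed the pull steady within 0.01 mm. The force along the rod was about 6 N, as the spring should give, and the finger gap was 24.5 mm on the 26 mm waist.
- **Disagreement:** gripping the knob shifted the tool about 2 mm sideways from my picture-based position, with up to 5 N of side force. I pulled from that shifted position, and the side force was about 1.7 N at the end.
- **Other objects:** I saw no other object moved in the pictures, but I did not measure this.

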